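# Pack the sloped shadow tray and shut its keeper

### The job

Pack the sloped tool tray for the van: lay the spanner and the centre punch that are lying on the bench each fully home in its own cut-out in the foam, set down rather than dropped, then swing the keeper bar by its red knob down across the tools until it meets its stop. Leave the other things on the bench where they are.

Things in the scene. Friction and masses are not known exactly. Their poses are not given: they have to be found in the camera images.
- tray_deck: deck of the tool tray: black foam 200 (up the slope) x 276 mm with orange-floored cut-outs, in a blue pan whose rim stands 2 mm above the foam, on a fixed stand; rises 25 degrees away from the robot. Origin: centre of the foam's face, 85 mm above the bench; x up the slope, y left along the tray, z square out of the face. Lay tools with the gripper square to the face, so tilted 25 degrees
- spanner_pocket (a point): middle of the spanner's cut-out, on its floor, 7 mm deep, at deck x +5, y 0 mm: the spanner's origin goes here, ring end left (deck +y), jaw end right with an 8 x 15 mm foam tongue between the jaws. 243 mm long; 22 mm wide at the shank, 40 at the ring, 43 at the jaw (2.5 to 3 mm play all round). Finger recess at the middle: 42 along y, 66 up and down the slope, 11 deep
- punch_pocket (a point): middle of the punch's cut-out, on its floor, 7 mm deep, at deck x -62, y -35 mm, the lowest of the three: the middle of the punch goes here, point right (deck -y). 120 mm long, 18 wide, narrowing to 12 and then 7 mm over the last 29 mm at the point. Finger recess at the middle: 42 along y, 62 up and down the slope, 11 deep. The rigid foam does not give
- screwdriver_laid: red-handled screwdriver 228 x 26 x 28 mm, already in the top cut-out (deck x +57 mm), handle left; it stays there and cannot move. Its handle stands 16 mm above the foam, its blade 5 mm
- spanner: loose bright steel combination spanner, 238 x 38 x 9 mm, 0.16 kg, lying flat on the bench. Origin: middle of its length, on the underside; x toward the ring end, z up. The shank is 16 mm wide and lies 1 to 7 mm above the underside; grasp it at the middle
- spanner_ring (a point): centre of the spanner's ring end, on the underside, 102 mm from its origin along +x
- spanner_jaw (a point): middle of the spanner's open jaw, on the underside, 108 mm from its origin along -x; the jaw gap is 14 mm wide
- centre_punch: loose round steel centre punch, 115 mm long, body 13 mm in diameter, 0.09 kg, lying on the bench; it can roll. Origin: middle of its length, on the side it lies on at the start (6.6 mm off its axis); y toward the blunt head, the point at -y. Grasp it at the middle
- punch_tip (a point): on the punch's axis at the point, 57 mm from the middle
- punch_head (a point): on the punch's axis at the blunt head, 57 mm from the middle
- keeper_bar (a joint): keeper bar, flat steel 18 x 4 mm, 179 mm long, swinging in the plane of the face, 8 mm above the foam (clear of tools that are home), about a pivot at the deck's top middle. 0 = along the top edge, pointing right (deck -y); 1.571 rad = at its stop, pointing straight down the slope across the tools. Starts near 0; friction 0.15 N m holds it anywhere
- keeper_knob (a point): centre of the top of the round red knob near the bar's free end, 160 mm from the pivot: diameter 18 mm, 26 mm tall above the bar; its top is 38 mm and the bar's upper side 12 mm above the foam. Grasp it with the gripper square to the face, fingertips just above the bar; it can turn between the fingers
- keeper_pivot (a point): the keeper bar's pivot on its axis (deck z), at the bar's underside, deck x +88, y 0, z +8 mm
- parallel_block: loose bystander: steel parallel block 35 x 70 x 25 mm with two holes, on the bench right of the tray; leave it
- hex_nut: loose bystander: rusty hexagon nut 30 x 34 x 16 mm near the front edge; leave it
- steel_tile: loose bystander: grey square of steel plate 58 x 62 x 6 mm on the thin steel sheet right of the spanner; leave it

How it is judged:
By the outcome, as a careful person would: the job done as asked, in the order asked, and still so for the second after the job is handed in, with the robot touching nothing.
It also fails if it takes over 72 s, if anything falls off the work surface, if the arm or the gripper's body presses on something with over 40 N, if the wrist force passes 120 N, or if a joint passes its speed limit or range.

### The arm

A 6-joint arm with a two-finger parallel gripper is mounted at the origin on a cart in front of the work surface, level with it; the furniture and walls round the work are solid. World frame = base frame: x ahead of the robot, y to its left, z up, the work surface at z = 0. Lengths are in m, angles in rad, forces in N, time in s.
With the tool pointing down it reaches from about 0.25 to 0.775 m from the base axis. Payload 4 kg.
Tool frame: the origin (TCP) lies midway between the tips of the shut fingers; the grasp point (between the pads) lies 19 mm behind it (robot.hold_point_z is the distance from the TCP to the grasp point, in m); z points along the fingers, y is the line along which they close (so a half turn about z gives the same grasp; the last joint's range is limited). The gripper opens to 94 mm and grips with 3 to 60 N. Pads are 16 mm wide; open, the fingers measure 119 mm over their backs; the gripper's body (75 mm by 177 mm) begins 78 mm behind the grasp point.
Start: joints at [-1.452, 0.087, 1.371, -0, 1.684, -0.103], TCP at [0.121, -0.537, 0.206] pointing down, gripper open.
Joint ranges: [-3.1, 3.1], [-0.76, 2.03], [0.27, 2.55], [-1.08, 4.22], [0.17, 2.65], [-2.57, 2.57]. Speed limits (rad/s): [2.79, 2.79, 3.14, 3.14, 3.14, 3.14].

### API

Orientations are given as [roll, pitch, yaw] about the fixed x, y, z axes, in that order (R = Rz(yaw) Ry(pitch) Rx(roll)).
In Python, from bench import readout, imaging, robot gives the robot as it stands.
- The arm moves only by the tool carry_out, never from a script. Its argument "motion" is text: rows parted by semicolons, each of 7 numbers parted by spaces: the shift along the tool's x, y, z each as a share of 200 mm, from -1 to 1, then the turn, a rotation vector about the tool's x, y, z each as a share of 120 degrees, from -1 to 1, then the opening, from 0 (shut) to 1 (fully open). A call has 1 to 12 rows; each row shifts and turns the commanded pose from where the row before left it, along the tool's axes as they then stand; what a row does not reach is not made up. A row lasts 1/8 s, in which the tool goes at most 62.5 mm and 10.7 degrees, less where a joint would pass 70% of its speed; a pose out of reach is approached as far as the arm can. A call with a number of a shift or a turn outside -1 to 1 is refused whole. A call with a gripper value outside its range is refused whole. The fingers move at their own pace and stop on an object; the grip force is fixed at half the most. Time passes only in rows, so rows that do not move let the fingers close. It gives the time, the measured TCP pose, the force, the opening and the grip force at its end, in the units of the state.
- readout.get_obs(): the state, without advancing time (a new reading comes with each control period).
- imaging.snapshot(name): name is "scene" or "top"; returns a dict with "pixels" (480x640x3 uint8, red, green, blue), "fx", "fy", "cx", "cy" (pixels), "dist_coeffs" ([k1, k2, p1, p2, k3] as OpenCV has them; the pictures are not rectified), "R" (3x3) and "t" (3): a world point X has camera coordinates R X + t. Camera axes: x right, y down, z forward; pixel columns grow to the right and rows downward; lengths in m; the calibration is good to about 2 mm. A picture is of the moment at which its call begins. There is no depth.
- robot.close_job(): hands the job in; it is judged then, once.
The state is a dict: "time": time; "joint_positions": joint angles; "qvel": joint speeds; "joint_torque": joint torques, N m; "tool_pos": TCP position; "ee_rot": TCP orientation; "wrist_force": force on the tool from outside, world axes, zero at the start; "wrist_torque": the same for the moment, N m; "width": finger opening in m; "finger_force": force on a finger pad.
Only numpy, scipy, OpenCV 4.12 (cv2) and the standard library are available. Lean on these libraries where they do the work, as an engineer would, in place of code of your own. Each camera call takes 0.05 s, during which the arm holds its last target. There are 200 camera calls.

## Working session

There is one attempt and no reset: what is moved stays moved. The work goes in short steps, Python scripts to look and compute and a tool call to move; the robot and the scene stay as the last step left them, time stands still between calls to the robot, and variables do not carry over. Pictures are saved under pics/ and viewed, at most 10 in all, crops included, and the job is handed in when it is done.

Besides the shell and the picture viewer there is one more tool, called after "Emit:" in YAML: its name, and indented under it one key for each argument. carry_out: Moves the arm, as the interface text tells. Its arguments: {"type":"object","properties":{"motion":{"type":"string"}},"required":["motion"]}

```bash
mkdir -p pics; ls; cat > h.py <<'E'
import numpy as np, cv2
from scipy.spatial.transform import Rotation as Ro
from bench import readout, imaging, robot
def snap(n,f):
    s=imaging.snapshot(n); cv2.imwrite('pics/'+f+'.png',s['pixels'][:,:,::-1]); 
    np.savez('pics/'+f+'.npz',**{k:np.array(v) for k,v in s.items()}); return s
def load(f): return dict(np.load('pics/'+f+'.npz'))
def K(s): return np.array([[s['fx'],0,s['cx']],[0,s['fy'],s['cy']],[0,0,1]],float)
def ray(s,uv):
    p=cv2.undistortPoints(np.array([[uv]],float),K(s),np.array(s['dist_coeffs'],float))[0,0]
    R=np.array(s['R']);t=np.array(s['t']); return -R.T@t, R.T@np.array([p[0],p[1],1])
def onz(s,uv,z):
    c,d=ray(s,uv); return c+d*(z-c[2])/d[2]
def tri(obs):
    A=0;b=0
    for s,uv in obs:
        c,d=ray(s,uv);d=d/np.linalg.norm(d);P=np.eye(3)-np.outer(d,d);A=A+P;b=b+P@c
    X=np.linalg.solve(A,b); return X,[np.linalg.norm(proj(s,X)-uv) for s,uv in obs]
def proj(s,X):
    return cv2.projectPoints(np.array([X],float),cv2.Rodrigues(np.array(s['R'],float))[0],np.array(s['t'],float),K(s),np.array(s['dist_coeffs'],float))[0][0,0]
E
python3 - <<'E'
from h import *
for n in('scene','top'):
    s=snap(n,n+'0'); print(n,-np.array(s['R']).T@s['t'],s['fx'],np.round(s['R'],3).tolist())
o=readout.get_obs(); print(o); print(robot.hold_point_z)
E
```

```text
pics
scene [0.04594234 0.46303178 1.0071213 ] 513.8550941840762 [[-0.751, -0.66, -0.012], [-0.505, 0.587, -0.633], [0.425, -0.47, -0.774]]
top [ 0.45447132 -0.09144951  1.21805354] 516.5925264036127 [[-0.003, -1.0, 0.007], [-0.996, 0.002, -0.093], [0.093, -0.007, -0.996]]
{'time': 0.1, 'joint_positions': array([-1.45208549e+00,  8.78755846e-02,  1.37205648e+00, -5.15524859e-05,
        1.68360366e+00, -1.03080839e-01]), 'qvel': array([ 8.01982599e-04, -3.58670595e-03, -3.28646825e-03,  8.85570657e-05,
        1.16548746e-03, -2.15450137e-04]), 'joint_torque': array([ 1.68273276e-03, -3.41253054e+01, -3.03302050e+01,  7.20415707e-02,
        3.04662553e-02, -1.01891494e-04]), 'tool_pos': array([ 0.12091851, -0.53604889,  0.2044479 ]), 'ee_rot': array([-3.13965463e+00, -1.48974164e-04,  2.21785782e-01]), 'wrist_force': array([-0.77646239, -0.59312416, -0.00125447]), 'wrist_torque': array([-0.0393053 ,  0.00451418,  0.00347043]), 'finger_force': 0.0, 'width': 0.09399150941235736}
0.0188
```

View pics/scene0.png

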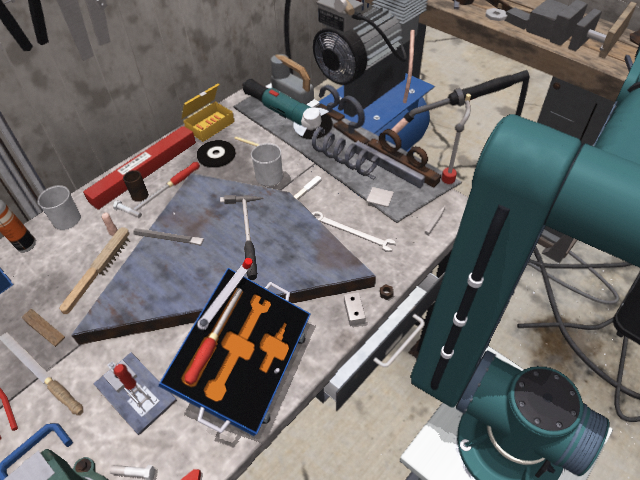

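View pics/top0.png

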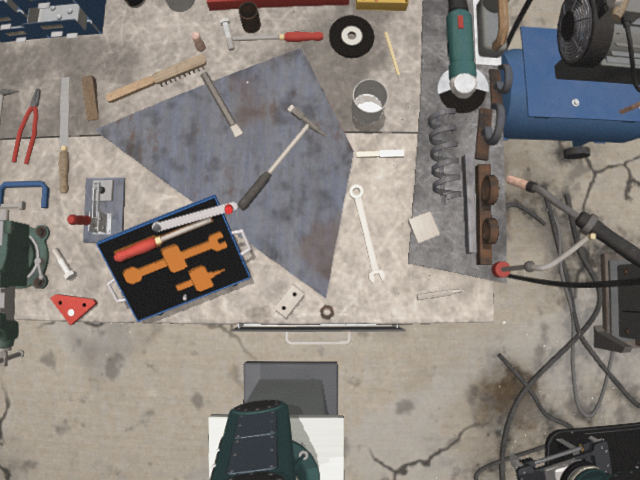

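Both tools lie on the right: the spanner at top (357,190)–(377,276), and the punch probably at top (440,294), scene (435,220). The tray is at top (175,258), with the knob at top (232,209). I'll zoom in.

```bash
python3 - <<'E'
from h import *
def crop(f,x,y,w,h,k):
    i=cv2.imread('pics/'+f+'.png')[y:y+h,x:x+w]; i=cv2.resize(i,None,fx=k,fy=k,interpolation=cv2.INTER_CUBIC)
    for a in range(0,w,20): cv2.putText(i,str(x+a),(a*k,8),0,.3,(0,255,255),1); cv2.line(i,(a*k,10),(a*k,14),(0,255,255),1)
    for a in range(0,h,20): cv2.putText(i,str(y+a),(0,a*k+4),0,.3,(0,255,255),1)
    return i
def mos(a,b,f):
    H=max(a.shape[0],b.shape[0]); a,b=[np.pad(i,((0,H-i.shape[0]),(0,0),(0,0))) for i in(a,b)]
    m=np.hstack([a,b]); print(m.shape); cv2.imwrite(f,m)
mos(crop('top0',340,175,130,130,3),crop('scene0',308,165,135,100,3),'pics/mA.png')
cv2.imwrite('pics/mB.png',crop('top0',90,185,180,145,4))
cv2.imwrite('pics/mC.png',crop('scene0',150,250,170,190,3))
E
```

```text
(390, 795, 3)
```

View pics/mA.png

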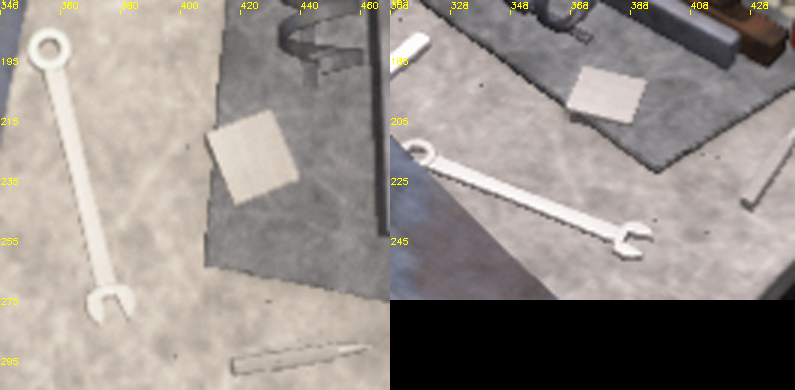

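View pics/mB.png

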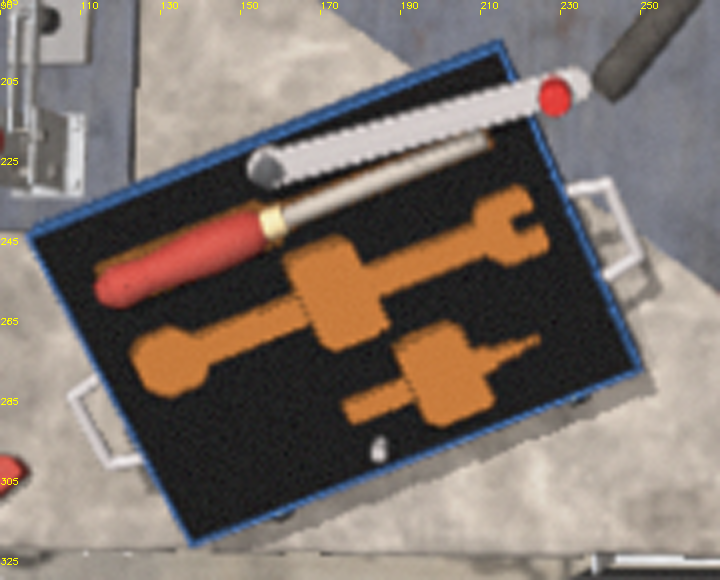

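View pics/mC.png

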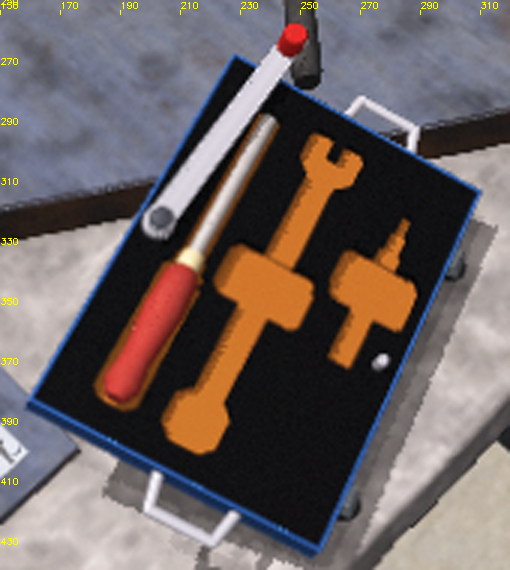

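Zooms show the ring hole at top (356,192) / scene (318,216) and the jaw at top (377,277) / scene (389,245). The punch head is at top (418,297) and its tip at (464,291). The tray's cut-outs are clear in both views. Next I'll triangulate these and fit the deck pose.

```bash
cat > m.py <<'E'
from h import *
from scipy.optimize import least_squares, minimize
T=load('top0');S=load('scene0')
print('ring',tri([(T,(356.3,192)),(S,(318,215.7))])); print('jaw',tri([(T,(377.3,277)),(S,(389.3,245))]))
print('head',tri([(T,(417.7,297)),(S,(427.3,233.3))]));print('tip',tri([(T,(464,291)),(S,(441,207))]))
def deckR(yaw): return (Ro.from_euler('z',yaw)*Ro.from_euler('y',-25,degrees=True)).as_matrix()
def dw(p,P): return p[:3]+(deckR(p[3])@np.array(P,float).T).T
sg=[(1,1),(1,-1),(-1,-1),(-1,1)]
P=[(5+33*a,21*b,0) for a,b in sg]+[(-62+31*a,-35+21*b,0) for a,b in sg]
P=np.array(P)/1e3
tp=np.array([(287,256),(345,237),(389,326),(336,350),(395,343),(458,321),(494,404),(440,426)])
sp=np.array([(217,288),(238,246),(313,288),(298,328),(331,288),(348,250),(416,290),(400,330)])
tp=np.array([90,185])+(tp+.5)/4-.5; sp=np.array([150,250])+(sp+.5)/3-.5
def pr(s,W): return np.array([proj(s,w) for w in W])
def f(p,vs): return np.concatenate([(pr(s,dw(p,P))-q).ravel() for s,q in vs])
r=least_squares(f,[.4,.2,.085,-.4],args=([(T,tp),(S,sp)],),x_scale=.1); print('deck',r.x,np.sqrt(np.mean(r.fun**2)))
# mask refinement
polys=[[(38,21),(38,-21),(-28,-21),(-28,21)],[(16,80),(16,-75),(-6,-75),(-6,80)],[(-31,-14),(-31,-56),(-93,-56),(-93,-14)],[(-53,25),(-53,-64),(-71,-64),(-71,25)]]
roi=[[(45,80),(45,-75),(-35,-75),(-100,-64),(-100,35),(-35,80)]]
def orange(s):
    i=s['pixels'].astype(float); return np.clip((i[...,0]-i[...,2]-10)/110,0,1)
def ren(s,p,pl):
    m=np.zeros((480*4,640*4),np.uint8)
    for q in pl:
        w=pr(s,dw(p,np.c_[np.array(q)/1e3,np.zeros(len(q))])); cv2.fillPoly(m,[np.round((w+.5)*4*16-8).astype(np.int32)],255,shift=4)
    return cv2.resize(m,(640,480),interpolation=cv2.INTER_AREA)/255.
def cost(p,vs): 
    return sum((((ren(s,p,polys)-o)*w)**2).sum() for s,o,w in vs)
V=[(s,orange(s),ren(s,r.x,roi)>.5) for s in (T,S)]
for s,o,w in V: print('orange max',np.percentile(o[w],95))
def fit(vs,p0,n):
    g=lambda d:cost(np.r_[p0[:3],p0[3]]+np.r_[d,np.zeros(0)]*np.array([1,1,1,5])*1e-3 if n==4 else np.r_[p0[0]+d[0]/1e3,p0[1]+d[1]/1e3,.085,p0[3]+d[2]*5e-3],vs)
    m=minimize(g,np.zeros(n),method='Nelder-Mead',options=dict(initial_simplex=np.vstack([np.zeros(n),3*np.eye(n)]),xatol=.02,fatol=.01)); d=m.x
    return (p0+d*np.array([1,1,1,5])*1e-3 if n==4 else np.array([p0[0]+d[0]/1e3,p0[1]+d[1]/1e3,.085,p0[3]+d[2]*5e-3])),m.fun
print('mask both',fit(V,r.x,4)); print('both z85',fit(V,r.x,3)); print('top',fit(V[:1],r.x,3)); print('scene',fit(V[1:],r.x,3))
# spanner / punch thresholds
for n,s in(('T',T),('S',S)):
    i=s['pixels'].astype(int); print(n,[i[int(v),int(u)].tolist() for u,v in ([(366,232),(350,232),(440,294),(440,285)] if n=='T' else [(345,225),(345,240),(435,218),(425,215)])])
E
python3 m.py
```

```text
ring (array([ 0.67774487, -0.19227832,  0.01108607]), [np.float64(0.37319335416801186), np.float64(0.3377439135308234)])
jaw (array([ 0.47755031, -0.23939621,  0.00596182]), [np.float64(0.19575841035238448), np.float64(0.18349510656883655)])
head (array([ 0.4290719 , -0.3358277 ,  0.00267166]), [np.float64(0.21296463805383428), np.float64(0.19656624814139403)])
tip (array([ 0.44839975, -0.44354281,  0.00153843]), [np.float64(3.102891091346177), np.float64(2.7610090474739324)])
deck [0.5142894  0.21801196 0.07636675 0.38346422] 1.8298017342547195
orange max 1.0
orange max 1.0
mask both (array([0.51392962, 0.21911725, 0.08014438, 0.37604106]), np.float64(229.7401536599083))
both z85 (array([0.51248297, 0.21890577, 0.085     , 0.38030015]), np.float64(276.9155393507265))
top (array([0.5130268 , 0.2175198 , 0.085     , 0.36788033]), np.float64(107.86509508421744))
scene (array([0.51133295, 0.21991558, 0.085     , 0.38198661]), np.float64(133.2587921047531))
T [[241, 236, 228], [206, 193, 181], [189, 179, 168], [204, 192, 181]]
S [[195, 184, 181], [192, 182, 178], [199, 191, 188], [197, 187, 184]]
```

```bash
cat >> m.py <<'E'
p=np.array([.5130,.2185,.083,.375]); out=[]
for s,(x,y) in((T,(115,215)),(S,(195,285))):
    k=5 if s is T else 5; i=np.ascontiguousarray(s['pixels'][y:y+100 if s is T else y+118,x:x+ (115 if s is T else 100),::-1]); i=cv2.resize(i,None,fx=3.6,fy=3.6,interpolation=cv2.INTER_NEAREST)
    for q in polys:
        for z,c in((0,(255,255,0)),(-7e-3,(0,255,0))):
            w=pr(s,dw(p,np.c_[np.array(q)/1e3,np.full(len(q),z)])); cv2.polylines(i,[np.round((w+.5-[x,y])*3.6).astype(int)],True,c,1)
    out.append(np.pad(i,((0,430-i.shape[0]),(0,0),(0,0))))
cv2.imwrite('pics/ov.png',np.hstack(out))
E
python3 m.py >/dev/null
```

```text
(no output)
```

View pics/ov.png

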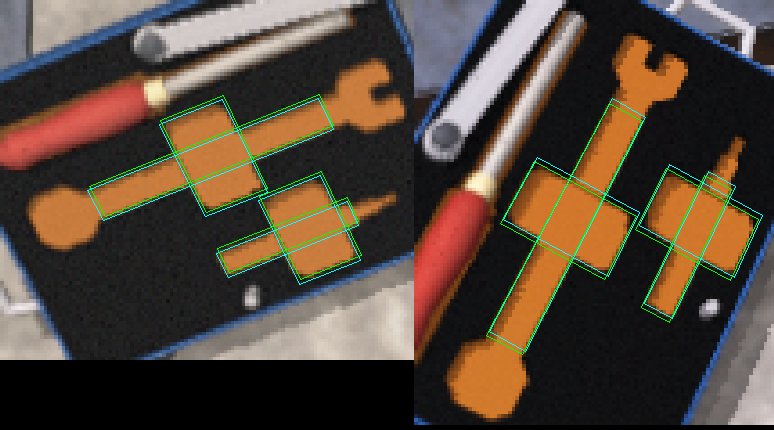

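The overlay agrees to about 1 px. The walls shade the floor, so I'll model floor and walls separately and refit. I'll also fit the tool outlines.

```bash
cat > m2.py <<'E'
from h import *
from scipy.optimize import minimize
T=load('top0');S=load('scene0')
def Rd(p): return (Ro.from_euler('z',p[3])*Ro.from_euler('y',-25,degrees=True)).as_matrix()
def prj(s,W): return cv2.projectPoints(np.array(W,float),cv2.Rodrigues(np.array(s['R'],float))[0],np.array(s['t'],float),K(s),np.array(s['dist_coeffs'],float))[0][:,0]
def fill(s,W):
    m=np.zeros((480*4,640*4),np.uint8); cv2.fillPoly(m,[np.round((prj(s,W)+.5)*64-8).astype(np.int32)],255,shift=4); return m
def dn(m): return cv2.resize(m,(640,480),interpolation=cv2.INTER_AREA)/255.
def box(x0,x1,y0,y1): return [(x1,y1),(x1,y0),(x0,y0),(x0,y1)]
sets=[(box(-28,38,-21,21),-11),(box(-6,16,-78,82),-7),(box(-93,-31,-56,-14),-11),(box(-71,-53,-20,25),-7)]
roi=box(-100,44,-54,80)
def dW(p,q,z): return p[:3]+np.c_[np.array(q)/1e3,np.full(len(q),z/1e3)]@Rd(p).T
def ren(s,p,w):
    o=np.zeros((1920,2560),np.uint8);f=o.copy()
    for q,z in sets:
        a=fill(s,dW(p,q,0)); o|=a; f|=a&fill(s,dW(p,q,z))
    o=dn(o);f=dn(f); return f+w*(o-f)
def orange(s):
    i=s['pixels'].astype(float); o=np.clip(i[...,0]-i[...,2],0,None); return o
p0=np.array([.5130,.2185,.083,.375])
V=[]
for s in(T,S):
    o=orange(s);w=dn(fill(s,dW(p0,roi,0)))>.5; V.append((s,np.clip(o/np.percentile(o[w],85),0,1.1),w))
def fit(V,free):
    sc=np.array([1e-3,1e-3,1e-3,5e-3,.1])[free]; b=np.r_[.5125,.2185,.085,.375,.4]
    def g(d):
        q=b.copy();q[free]+=d*sc; return sum((((ren(s,q[:4],q[4])-o)*w)**2).sum() for s,o,w in V)
    n=len(free);m=minimize(g,np.zeros(n),method='Nelder-Mead',options=dict(initial_simplex=np.vstack([np.zeros(n),2*np.eye(n)]),xatol=.02,fatol=.01,maxiter=250)); q=b.copy();q[free]+=m.x*sc; return q.round(4),round(m.fun,1)
print('both',fit(V,[0,1,2,3,4])); print('both z85',fit(V,[0,1,3,4])); print('top',fit(V[:1],[0,1,3,4])); print('scene',fit(V[1:],[0,1,3,4]))
# spanner: model fit on brightness in the top view; punch likewise via edges
i=T['pixels'].astype(float).mean(2)
def spn(s,q,grow=0):
    x,y,a=q; R=Ro.from_euler('z',a).as_matrix(); P=lambda L,z: np.array([x,y,0])+np.c_[np.array(L)/1e3,np.full(len(L),z/1e3)]@R.T
    th=np.linspace(0,6.28,40); m=fill(s,P(box(-95,90,-8,8),7))
    m|=fill(s,P(np.c_[102+17*np.cos(th),17*np.sin(th)],9)); m&=~fill(s,P(np.c_[102+9*np.cos(th),9*np.sin(th)],9)); return dn(m),dn(fill(s,P(box(-85,130,-24,24),5)))>.5
b=np.r_[.577,-.2155,np.arctan2(.0471,.2002)]
for nm,s in(('T',T),('S',S)):
    im=s['pixels'].astype(float).mean(2)
    def g(d):
        m,_=spn(s,b+d*np.array([1e-3,1e-3,5e-3])); w=W
        A=np.c_[m[w],np.ones(w.sum())]; r=np.linalg.lstsq(A,im[w],rcond=None); return float(r[1][0])/1e3
    W=spn(s,b)[1]
    m=minimize(g,np.zeros(3),method='Nelder-Mead',options=dict(initial_simplex=np.vstack([np.zeros(3),3*np.eye(3)]),xatol=.02,fatol=.01)); print('spanner',nm,(b+m.x*np.array([1e-3,1e-3,5e-3])).round(4),m.fun,g(np.zeros(3)))
def pun(s,q):
    x,y,a=q; R=Ro.from_euler('z',a).as_matrix(); P=lambda L,z: np.array([x,y,0])+np.c_[np.array(L)/1e3,np.full(len(L),z/1e3)]@R.T
    return dn(fill(s,P([(-6.6,57.5),(6.6,57.5),(6.6,-20),(4,-34),(2,-57),(-2,-57),(-4,-34),(-6.6,-20)],6.6))),dn(fill(s,P(box(-20,20,-72,72),0)))>.5
b2=np.r_[.437,-.390,np.arctan2(-.0193,.1077)]
b2[2]=np.arctan2(.0193,.1077)
for nm,s in(('T',T),):
    im=s['pixels'].astype(float).mean(2); W=pun(s,b2)[1]
    def g(d):
        m,_=pun(s,b2+d*np.array([1e-3,1e-3,5e-3])); A=np.c_[m[W],np.ones(W.sum())]; return float(np.linalg.lstsq(A,im[W],rcond=None)[1][0])/1e3
    m=minimize(g,np.zeros(3),method='Nelder-Mead',options=dict(initial_simplex=np.vstack([np.zeros(3),3*np.eye(3)]),xatol=.02,fatol=.01)); print('punch',nm,(b2+m.x*np.array([1e-3,1e-3,5e-3])).round(4),m.fun,g(np.zeros(3)))
# magnified punch picture with fit overlays
out=[]
q=b2+m.x*np.array([1e-3,1e-3,5e-3])
for s,(x,y) in((T,(405,270)),(S,(410,195))):
    c=np.ascontiguousarray(s['pixels'][y:y+45,x:x+66,::-1]); c=cv2.resize(c,None,fx=6,fy=6,interpolation=cv2.INTER_NEAREST); mm=cv2.resize(pun(s,q)[0][y:y+45,x:x+66],None,fx=6,fy=6); cs,_=cv2.findContours((mm>.5).astype(np.uint8),0,2); c2=c.copy();cv2.drawContours(c2,cs,-1,(0,255,0),1); out.append(np.vstack([c,c2]))
cv2.imwrite('pics/pn.png',np.hstack(out))
E
python3 m2.py
```

```text
both (array([0.5119, 0.2185, 0.0844, 0.3784, 0.13  ]), np.float64(106.6))
both z85 (array([0.5116, 0.2185, 0.085 , 0.3733, 0.069 ]), np.float64(105.4))
top (array([0.5118, 0.2184, 0.085 , 0.3761, 0.2099]), np.float64(31.6))
scene (array([0.5117, 0.2187, 0.085 , 0.3796, 0.079 ]), np.float64(72.0))
spanner T [ 0.5827 -0.2147  0.2224] 267.7731861434365 420.91454809868026
spanner S [ 0.5821 -0.2155  0.2131] 839.6584679811797 1085.6538486459663
punch T [ 0.4346 -0.388   0.0873] 178.91651039517376 190.791355373948
```

View pics/pn.png

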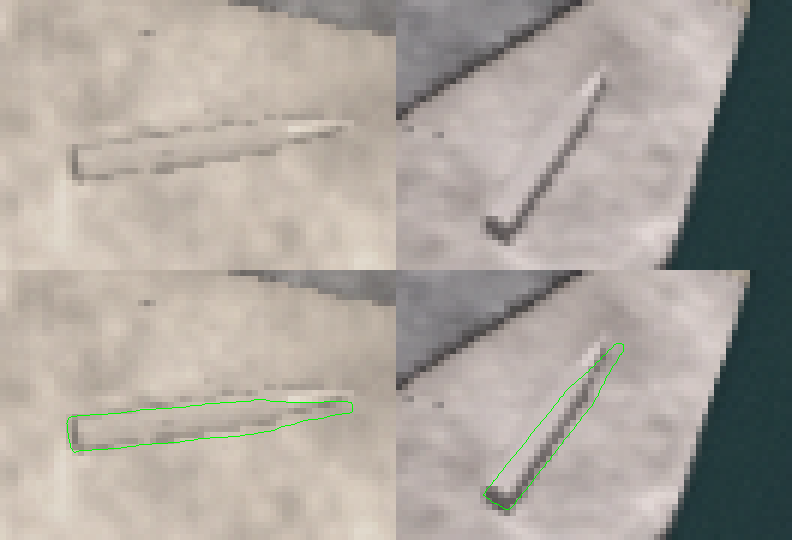

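Deck fits agree at about (0.512, 0.2185, 0.085) with yaw 0.377. The punch overlay is slightly off in yaw: the head is at top (417.4,296.8) and scene (427,231.7), the tip at top (463,290.3) and scene (444,206.6). I'll triangulate that and check the spanner overlay.

```bash
cat > m3.py <<'E'
from h import *
T=load('top0');S=load('scene0')
h=[(417.4,296.75),(427.0,231.7)];t=[(463,290.3),(444.1,206.6)]
for n,q,z in(('head',h,.0066),('tip',t,.0066)): print(n,tri([(T,q[0]),(S,q[1])]),onz(T,q[0],z),onz(S,q[1],z))
q=(.5824,-.2151,.219); R=Ro.from_euler('z',q[2]).as_matrix()
th=np.linspace(0,2*np.pi,40)
L=[[(85,8,7),(-88,8,7),(-88,-8,7),(85,-8,7)],np.c_[102+17*np.cos(th),17*np.sin(th),9+0*th],np.c_[102+9*np.cos(th),9*np.sin(th),9+0*th],[(-119,19,9),(-119,-19,9),(-90,-19,9),(-90,19,9)]]
out=[]
for s,(x,y,w,h) in((T,(345,180,48,108)),(S,(308,200,108,64))):
    k=5; c=cv2.resize(np.ascontiguousarray(s['pixels'][y:y+h,x:x+w,::-1]),None,fx=k,fy=k,interpolation=cv2.INTER_NEAREST)
    for l in L: 
        W=np.array([q[0],q[1],0])+np.array(l)/1e3@R.T; cv2.polylines(c,[np.array([(proj(s,X)+.5-[x,y])*k for X in W]).astype(int)],True,(0,0,255),1)
    out.append(np.pad(c,((0,540-c.shape[0]),(0,0),(0,0))))
cv2.imwrite('pics/sp.png',np.hstack(out))
E
python3 m3.py
```

```text
head (array([ 0.42978671, -0.33359336,  0.01041525]), [np.float64(0.2331522767331909), np.float64(0.2149242086480931)]) [ 0.43015757 -0.33404227  0.0066    ] [ 0.43083501 -0.3370007   0.0066    ]
tip (array([ 0.4456899 , -0.44359314,  0.00459082]), [np.float64(0.7842911945834498), np.float64(0.6987348916771585)]) [ 0.44419228 -0.44410719  0.0066    ] [ 0.44627532 -0.44049211  0.0066    ]
```

View pics/sp.png

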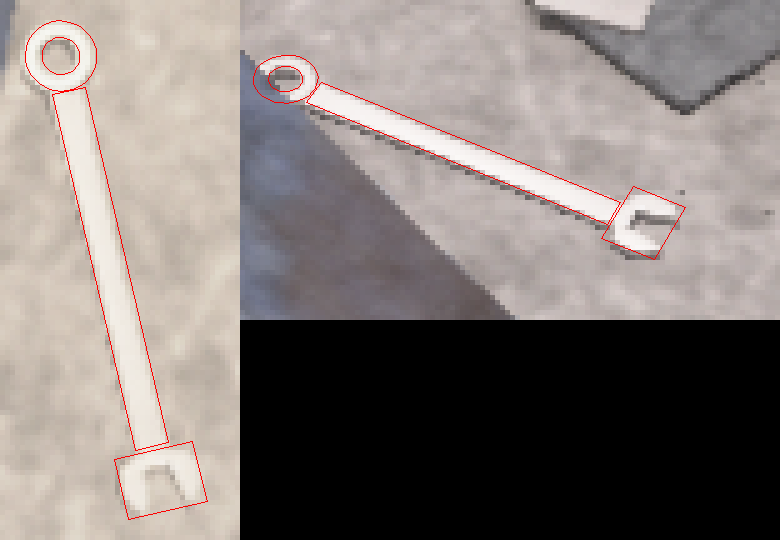

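The spanner overlay lies on the tool in both views, ring at top crop (61,56) and jaw mouth at (160,485), so origin ≈ (0.583,-0.215), yaw 0.218. The punch centre is ≈ (0.4375,-0.391), head direction yaw ≈ 1.708. I'll write a helper that gives the remaining shift and turn in move units.

```bash
cat > d.py <<'E'
from h import *
import sys
DP=np.array([.5118,.2186,.085]); DY=.377
DR=(Ro.from_euler('z',DY)*Ro.from_euler('y',-25,degrees=True)).as_matrix()
RD=np.c_[DR[:,1],DR[:,0],-DR[:,2]]          # tool at deck: x=deck y, y=deck x, z=-deck z
def bench(yaw): c,s=np.cos(yaw),np.sin(yaw); return np.array([[c,s,0],[s,-c,0],[0,0,-1.]])
def deck(x,y,z): return DP+DR@(np.array([x,y,z])/1e3)
def show(pos,R):
    o=readout.get_obs(); p=o['tool_pos']; C=Ro.from_euler('xyz',o['ee_rot']).as_matrix()
    rv=Ro.from_matrix(C.T@R).as_rotvec()/np.radians(120)
    print('t',round(o['time'],2),'pos',p.round(4),'F',np.round(o['wrist_force'],1),'w',round(o['width'],4),'ff',round(o['finger_force'],1),'deck',(DR.T@(p-DP)*1e3).round(1))
    print(' shift now',(C.T@(pos-p)/.2).round(4),' after turn',(R.T@(pos-p)/.2).round(4),' mm',round(np.linalg.norm(pos-p)*1e3,1),' turn',rv.round(4),'rows>=',round(max(np.linalg.norm(pos-p)/.0625,np.linalg.norm(rv)*120/10.7),1))
if __name__=='__main__':
    a=sys.argv; v=list(map(float,a[2:]))
    show(deck(*v[:3]),RD) if a[1]=='d' else show(np.array(v[:3]),bench(v[3]))
E
python3 d.py b .583 -.2153 .09 .218
```

```text
t 0.1 pos [ 0.1209 -0.536   0.2044] F [-0.8 -0.6 -0. ] w 0.094 ff 0.0 deck [-530.7 -557.8  379.3]
 shift now [ 2.6065 -1.0551  0.5747]  after turn [ 2.6026 -1.0661  0.5722]  mm 574.0  turn [-0.0009 -0.0001  0.0018] rows>= 9.2
```

Emit:
carry_out:
  motion: "0.217 -0.088 0.048 0 0 0 0.6;0.217 -0.088 0.048 0 0 0 0.6;0.217 -0.088 0.048 0 0 0 0.6;0.217 -0.088 0.048 0 0 0 0.6;0.217 -0.088 0.048 0 0 0 0.6;0.217 -0.088 0.048 0 0 0 0.6;0.217 -0.088 0.048 0 0 0 0.6;0.217 -0.088 0.048 0 0 0 0.6;0.217 -0.088 0.048 0 0 0 0.6;0.217 -0.088 0.048 0 0 0 0.6;0.217 -0.088 0.048 0 0 0 0.6;0.217 -0.088 0.048 0 0 0 0.6"

```text
time: 1.6
tool_pos: [0.5834, -0.2148, 0.0893]
ee_rot: [-3.141, 0.001, 0.222]
wrist_force: [0.0, -0.2, -0.0]
width: 0.0565
finger_force: 0.0
```

```bash
python3 d.py b .583 -.2153 .025 .218
```

```text
t 1.6 pos [ 0.5834 -0.2148  0.0893] F [ 0.  -0.2 -0. ] w 0.0565 ff 0.0 deck [ -82.5 -429.3   43.2]
 shift now [-0.0022  0.0021  0.3214]  after turn [-0.0025  0.002   0.3214]  mm 64.3  turn [-0.0002  0.0005  0.0019] rows>= 1.0
```

Emit:
carry_out:
  motion: "-0.002 0.002 0.16 0 0 0.002 0.5;0 0 0.16 0 0 0 0.5;0 0 0 0 0 0 0.5;0 0 0 0 0 0 0.5"

```text
time: 2.1
tool_pos: [0.5827, -0.2168, 0.0272]
ee_rot: [3.141, -0.001, 0.217]
wrist_force: [-0.2, -0.7, 0.7]
width: 0.0467
finger_force: 0.0
```

```bash
python3 d.py b .583 -.2153 .002 .218
```

```text
t 2.1 pos [ 0.5827 -0.2168  0.0272] F [-0.2 -0.7  0.7] w 0.0467 ff 0.0 deck [-110.  -430.9  -12.5]
 shift now [ 0.0031 -0.0071  0.1258]  after turn [ 0.0032 -0.007   0.1258]  mm 25.2  turn [ 0.0004 -0.0004 -0.0003] rows>= 0.4
```

Emit:
carry_out:
  motion: "0 -0.004 0.06 0 0 0 0.5;0 0 0.04 0 0 0 0.5;0 0 0.014 0 0 0 0.5;0 0 0 0 0 0 0.5;0 0 0 0 0 0 0.5"

```text
time: 2.72
tool_pos: [0.5823, -0.2158, 0.0038]
ee_rot: [3.141, -0.0, 0.218]
wrist_force: [-0.2, 0.1, 1.4]
width: 0.047
finger_force: 0.0
```

```bash
python3 d.py b .583 -.2153 .002 .218
```

```text
t 2.73 pos [ 0.5823 -0.2158  0.0038] F [-0.2  0.1  1.4] w 0.047 ff 0.0 deck [-119.8 -429.9  -33.7]
 shift now [ 0.0037 -0.0017  0.009 ]  after turn [ 0.0037 -0.0017  0.009 ]  mm 2.0  turn [ 0.0002 -0.0002 -0.0002] rows>= 0.0
```

Emit:
carry_out:
  motion: "0.002 0 0.008 0 0 0 0.5;0 0 0 0 0 0 0.5;0 0 0 0 0 0 0;0 0 0 0 0 0 0;0 0 0 0 0 0 0;0 0 0 0 0 0 0;0 0 0 0 0 0 0"

```text
time: 3.6
tool_pos: [0.5825, -0.2155, 0.0019]
ee_rot: [-3.142, 0.0, 0.218]
wrist_force: [-0.3, 0.8, 0.2]
width: 0.0155
finger_force: 30.0
```

```bash
python3 d.py b .583 -.2153 .15 .218
```

```text
t 3.6 pos [ 0.5825 -0.2155  0.0019] F [-0.3  0.8  0.2] w 0.0155 ff 30.0 deck [-120.4 -429.6  -35.5]
 shift now [ 2.700e-03 -3.000e-04 -7.404e-01]  after turn [ 2.700e-03 -3.000e-04 -7.404e-01]  mm 148.1  turn [-0.      0.     -0.0001] rows>= 2.4
```

Emit:
carry_out:
  motion: "0 0 -0.05 0 0 0 0;0 0 -0.15 0 0 0 0;0 0 -0.25 0 0 0 0;0 0 -0.25 0 0 0 0;0 0 -0.25 0 0 0 0;0 0 -0.15 0 0 0 0;0 0 0 0 0 0 0;0 0 0 0 0 0 0"

```text
time: 4.6
tool_pos: [0.5818, -0.2153, 0.22]
ee_rot: [-3.14, 0.002, 0.218]
wrist_force: [0.3, -0.6, -2.4]
width: 0.0152
finger_force: 30.0
```

```bash
python3 - <<'E'
from h import *
import d
s=snap('top','top1'); s2=snap('scene','scene1')
d.show(d.deck(5,0,100),d.RD)
# grasp point proj
o=readout.get_obs(); print(proj(s,o['tool_pos']),proj(s2,o['tool_pos']))
E
```

```text
t 4.7 pos [ 0.5815 -0.2151  0.2189] F [-0.8 -0.7 -1.3] w 0.0153 ff 30.0 deck [ -29.4 -428.9  161.5]
 shift now [-0.0574 -2.1621  0.2125]  after turn [2.1445 0.1721 0.3074]  mm 434.6  turn [-0.156   0.1801 -0.8117] rows>= 9.5
[377.3635949  221.49284387] [353.46208302 168.39160651]
```

Emit:
carry_out:
  motion: "0 0 0 -0.013 0.015 -0.0676 0;0 0 0 -0.013 0.015 -0.0676 0;0 0 0 -0.013 0.015 -0.0676 0;0 0 0 -0.013 0.015 -0.0676 0;0 0 0 -0.013 0.015 -0.0676 0;0 0 0 -0.013 0.015 -0.0676 0;0 0 0 -0.013 0.015 -0.0676 0;0 0 0 -0.013 0.015 -0.0676 0;0 0 0 -0.013 0.015 -0.0676 0;0 0 0 -0.013 0.015 -0.0676 0;0 0 0 -0.013 0.015 -0.0676 0;0 0 0 -0.013 0.015 -0.0676 0"

```text
time: 6.2
tool_pos: [0.5814, -0.215, 0.2193]
ee_rot: [2.704, 0.001, 1.951]
wrist_force: [0.0, 0.4, -1.4]
width: 0.0153
finger_force: 30.0
```

```bash
python3 d.py d 5 0 100
```

```text
t 6.2 pos [ 0.5814 -0.215   0.2193] F [ 0.   0.4 -1.4] w 0.0153 ff 30.0 deck [ -29.3 -428.8  161.8]
 shift now [2.1433 0.1792 0.3098]  after turn [2.144  0.1714 0.309 ]  mm 434.6  turn [ 0.0008 -0.0001  0.0019] rows>= 7.0
```

Emit:
carry_out:
  motion: "0.195 0.016 0.028 0 0 0.002 0;0.195 0.0155 0.028 0 0 0 0;0.195 0.0155 0.028 0 0 0 0;0.195 0.0155 0.028 0 0 0 0;0.195 0.0155 0.028 0 0 0 0;0.195 0.0155 0.028 0 0 0 0;0.195 0.0155 0.028 0 0 0 0;0.195 0.0155 0.028 0 0 0 0;0.195 0.0155 0.028 0 0 0 0;0.195 0.0155 0.028 0 0 0 0;0.195 0.0155 0.028 0 0 0 0;0 0 0 0 0 0 0"

```text
time: 7.7
tool_pos: [0.4772, 0.2068, 0.1769]
ee_rot: [2.707, 0.001, 1.948]
wrist_force: [0.5, 0.4, -0.7]
width: 0.0152
finger_force: 30.0
```

```bash
python3 d.py d 5 0 20
```

```text
t 7.7 pos [0.4772 0.2068 0.1769] F [ 0.5  0.4 -0.7] w 0.0152 ff 30.0 deck [ 5.7  1.8 98.8]
 shift now [-0.0085 -0.003   0.3938]  after turn [-0.0089 -0.0036  0.3938]  mm 78.8  turn [-0.0008  0.0004  0.0004] rows>= 1.3
```

Emit:
carry_out:
  motion: "-0.004 -0.001 0.1 0 0 0 0;-0.003 -0.001 0.14 0 0 0 0;0 0 0.1 0 0 0 0;0 0 0.05 0 0 0 0;0 0 0 0 0 0 0;0 0 0 0 0 0 0"

```text
time: 8.45
tool_pos: [0.5112, 0.215, 0.11]
ee_rot: [2.701, 0.002, 1.943]
wrist_force: [0.5, 0.0, -2.0]
width: 0.0152
finger_force: 30.0
```

```bash
python3 - <<'E'
from h import *
import d
T=snap('top','top2'); S=snap('scene','scene2'); d.show(d.deck(5,0,0),d.RD)
o=readout.get_obs(); p=o['tool_pos'];C=Ro.from_euler('xyz',o['ee_rot']).as_matrix()
th=np.linspace(0,2*np.pi,40)
L=[[(85,8,7),(-88,8,7),(-88,-8,7),(85,-8,7)],np.c_[102+17*np.cos(th),17*np.sin(th),9+0*th],np.c_[102+9*np.cos(th),9*np.sin(th),9+0*th],[(-119,19,9),(-119,-19,9),(-90,-19,9),(-90,19,9)]]
out=[]
for s,(x,y,w,h) in((T,(108,220,125,75)),(S,(185,275,90,130))):
    k=4; c=cv2.resize(np.ascontiguousarray(s['pixels'][y:y+h,x:x+w,::-1]),None,fx=k,fy=k,interpolation=cv2.INTER_NEAREST)
    q=lambda W:[np.array([(proj(s,X)+.5-[x,y])*k for X in W]).astype(int)]
    for l in L: 
        a=np.array(l)*[1,-1,-1]+[0.5,0,1.9]; cv2.polylines(c,q(p+a/1e3@C.T),True,(0,0,255),1)
    for b in([(-6,-85),(16,-85),(16,85),(-6,85)],[(-28,-21),(38,-21),(38,21),(-28,21)]): cv2.polylines(c,q([d.deck(*v,0) for v in b]),True,(0,255,0),1)
    out.append(np.pad(c,((0,520-c.shape[0]),(0,0),(0,0))))
cv2.imwrite('pics/pl.png',np.hstack([out[0][:, :440],out[1]]) if 0 else np.hstack([o_[:, :480] for o_ in out])[:, :800])
E
```

```text
t 8.55 pos [0.5112 0.2152 0.1103] F [ 0.2 -0.1 -1.8] w 0.0153 ff 30.0 deck [ 9.1 -2.9 23.7]
 shift now [ 0.0149 -0.0211  0.1183]  after turn [ 0.0145 -0.0205  0.1184]  mm 24.2  turn [ 0.0025  0.0019 -0.0017] rows>= 0.4
```

View pics/pl.png

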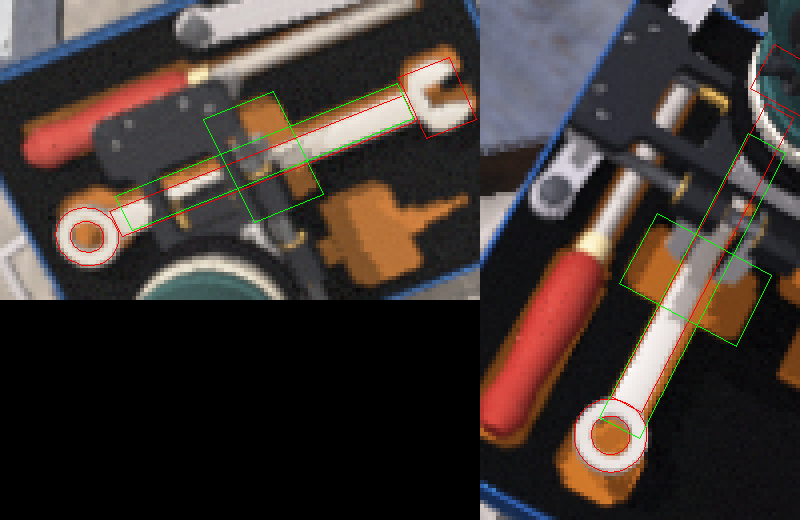

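The drawn spanner model (red) lies on the real spanner in both views, ring at crop (88,236) and (610,435), so it hasn't slipped in the grip. The TCP is about 4 mm off the pocket axis, so I'll correct that before lowering.

Emit:
carry_out:
  motion: "0.012 -0.018 0 0.002 0.001 -0.001 0;0 0 0 0 0 0 0;0 0 0 0 0 0 0;0 0 0 0 0 0 0"

```text
time: 9.05
tool_pos: [0.5069, 0.2163, 0.1076]
ee_rot: [2.706, 0.001, 1.946]
wrist_force: [0.5, -0.1, -1.6]
width: 0.0154
finger_force: 30.0
```

```bash
python3 d.py d 5 0 5
```

```text
t 9.05 pos [0.5069 0.2163 0.1076] F [ 0.5 -0.1 -1.6] w 0.0154 ff 30.0 deck [ 4.6 -0.3 22.8]
 shift now [0.0015 0.0018 0.089 ]  after turn [0.0014 0.0018 0.089 ]  mm 17.8  turn [-0.0003  0.0007 -0.0006] rows>= 0.3
```

Emit:
carry_out:
  motion: "0.001 0.001 0.03 0 0 0 0;0 0 0.03 0 0 0 0;0 0 0.025 0 0 0 0;0 0 0 0 0 0 0;0 0 0 0 0 0 0"

```text
time: 9.68
tool_pos: [0.5137, 0.2192, 0.0922]
ee_rot: [2.706, 0.001, 1.946]
wrist_force: [0.5, 0.6, -0.4]
width: 0.0154
finger_force: 30.0
```

```bash
python3 d.py d 5 0 -5
```

```text
t 9.68 pos [0.5137 0.2192 0.0922] F [ 0.5  0.6 -0.4] w 0.0154 ff 30.0 deck [ 4.8 -0.1  5.7]
 shift now [0.0008 0.0009 0.0536]  after turn [0.0007 0.0009 0.0536]  mm 10.7  turn [-0.0004  0.0008 -0.0007] rows>= 0.2
```

Emit:
carry_out:
  motion: "0 0.001 0.015 0 0 0 0;0 0 0.015 0 0 0 0;0 0 0 0 0 0 0;0 0 0 0 0 0 0"

```text
time: 10.18
tool_pos: [0.5161, 0.2202, 0.0868]
ee_rot: [2.706, 0.001, 1.946]
wrist_force: [-0.5, 0.9, -0.8]
width: 0.0154
finger_force: 30.0
```

```bash
python3 d.py d 5 0 -5
```

```text
t 10.18 pos [0.5161 0.2202 0.0868] F [-0.5  0.9 -0.8] w 0.0154 ff 30.0 deck [ 4.9 -0.1 -0.3]
 shift now [0.0007 0.0003 0.0236]  after turn [0.0007 0.0003 0.0236]  mm 4.7  turn [-0.0004  0.0008 -0.0007] rows>= 0.1
```

Underside now ~2 mm below the foam face with no contact force, so it is entering the cut-out.

Emit:
carry_out:
  motion: "0 0 0.008 0 0 0 0;0 0 0.008 0 0 0 0;0 0 0.005 0 0 0 0;0 0 0 0 0 0 0;0 0 0 0 0 0 0"

```text
time: 10.8
tool_pos: [0.5178, 0.2208, 0.0831]
ee_rot: [2.706, 0.001, 1.946]
wrist_force: [0.2, -0.3, -1.8]
width: 0.0154
finger_force: 30.0
```

```bash
python3 d.py d 5 0 -5.5
```

```text
t 10.8 pos [0.5178 0.2208 0.0831] F [ 0.2 -0.3 -1.8] w 0.0154 ff 30.0 deck [ 5.  -0.1 -4.5]
 shift now [0.0007 0.0001 0.0052]  after turn [0.0007 0.0001 0.0052]  mm 1.1  turn [-0.0004  0.0008 -0.0007] rows>= 0.0
```

Emit:
carry_out:
  motion: "0 0 0.004 0 0 0 0;0 0 0 0 0 0 0;0 0 0.003 0 0 0 0;0 0 0 0 0 0 0;0 0 0 0 0 0 0"

```text
time: 11.42
tool_pos: [0.5182, 0.221, 0.0823]
ee_rot: [2.706, 0.001, 1.946]
wrist_force: [-5.6, -0.6, 4.4]
width: 0.0156
finger_force: 30.0
```

Floor contact with a light ~7 N push, right at the expected depth. Releasing now: opening 28 mm keeps the fingers inside the recess.

Emit:
carry_out:
  motion: "0 0 -0.002 0 0 0 0.1;0 0 0 0 0 0 0.22;0 0 0 0 0 0 0.3;0 0 0 0 0 0 0.3;0 0 -0.02 0 0 0 0.3;0 0 -0.1 0 0 0 0.3;0 0 -0.2 0 0 0 0.3;0 0 -0.25 0 0 0 0.3;0 0 -0.25 0 0 0 0.3;0 0 0 0 0 0 0.3"

```text
time: 12.68
tool_pos: [0.4553, 0.1962, 0.2376]
ee_rot: [2.694, 0.002, 1.946]
wrist_force: [0.4, -0.0, 0.1]
width: 0.0281
finger_force: 0.0
```

```bash
python3 - <<'E'
import d
from h import *
d.show(np.array([.4375,-.391,.17]),d.bench(1.708))
E
```

```text
t 12.68 pos [0.4553 0.1962 0.2376] F [ 0.4 -0.   0.1] w 0.0281 ff 0.0 deck [ 9.40e+00 -1.00e-01  1.64e+02]
 shift now [-2.6985 -1.1928 -0.191 ]  after turn [-2.896  -0.4898  0.3379]  mm 591.3  turn [ 0.2126 -0.0244  0.1118] rows>= 9.5
```

Emit:
carry_out:
  motion: "0 0 0 0.071 -0.008 0.0373 0.4;0 0 0 0.071 -0.008 0.0373 0.4;0 0 0 0.071 -0.008 0.0373 0.4;0 0 0 0 0 0 0.4"

```text
time: 13.18
tool_pos: [0.455, 0.196, 0.227]
ee_rot: [-3.123, 0.002, 1.709]
wrist_force: [-0.4, 0.6, -0.2]
width: 0.0376
finger_force: 0.0
```

Emit:
carry_out:
  motion: "-0.263 -0.0445 0.0307 0 0 0 0.4;-0.263 -0.0445 0.0307 0 0 0 0.4;-0.263 -0.0445 0.0307 0 0 0 0.4;-0.263 -0.0445 0.0307 0 0 0 0.4;-0.263 -0.0445 0.0307 0 0 0 0.4;-0.263 -0.0445 0.0307 0 0 0 0.4;-0.263 -0.0445 0.0307 0 0 0 0.4;-0.263 -0.0445 0.0307 0 0 0 0.4;-0.263 -0.0445 0.0307 0 0 0 0.4;-0.263 -0.0445 0.0307 0 0 0 0.4;-0.263 -0.0445 0.0307 0 0 0 0.4;0 0 0 0 0 0 0.4"

```text
time: 14.68
tool_pos: [0.4332, -0.3929, 0.1632]
ee_rot: [-3.128, 0.0, 1.705]
wrist_force: [0.4, 1.8, -0.0]
width: 0.0378
finger_force: 0.0
```

```bash
python3 - <<'E'
import d
from h import *
d.show(np.array([.4375,-.391,.03]),d.bench(1.708))
T=snap('top','top3');S=snap('scene','scene3'); 
c=cv2.resize(T['pixels'][220:300,108:250,::-1],None,fx=2.9,fy=2.9,interpolation=cv2.INTER_CUBIC); e=cv2.resize(S['pixels'][265:425,165:290,::-1],None,fx=3,fy=3,interpolation=cv2.INTER_CUBIC)
cv2.imwrite('pics/chk.png',np.hstack([np.pad(c,((0,480-c.shape[0]),(0,0),(0,0))),e]))
E
```

```text
t 14.68 pos [ 0.4332 -0.3929  0.1632] F [ 0.4  1.8 -0. ] w 0.0378 ff 0.0 deck [-237.2 -539.7  196.9]
 shift now [0.007  0.0317 0.6657]  after turn [0.0067 0.0226 0.666 ]  mm 133.3  turn [-0.0065  0.0001 -0.0015] rows>= 2.1
```

View pics/chk.png

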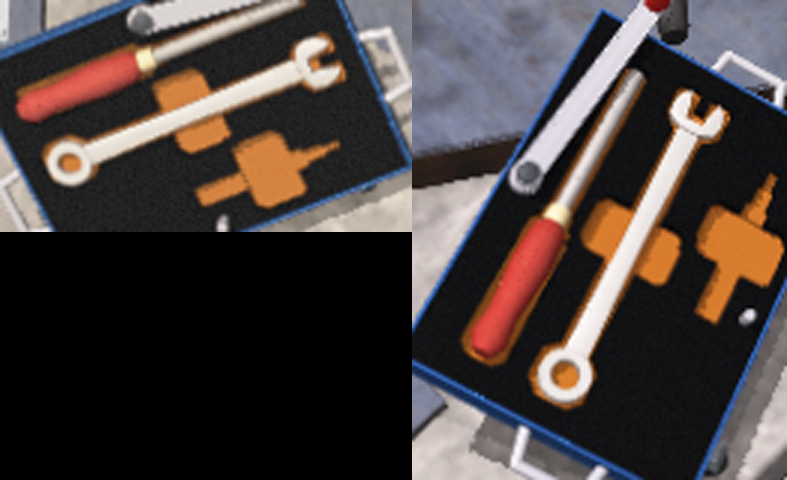

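The spanner is lying home: ring at chk (69,162), jaw around its tongue at (320,60), with an even orange margin all round. Now the punch.

Emit:
carry_out:
  motion: "0.006 0.021 0.1 -0.006 0 -0.001 0.4;0 0 0.2 0 0 0 0.4;0 0 0.2 0 0 0 0.4;0 0 0.12 0 0 0 0.4;0 0 0.03 0 0 0 0.4;0 0 0 0 0 0 0.4;0 0 0 0 0 0 0.4"

```text
time: 15.65
tool_pos: [0.44, -0.3899, 0.0371]
ee_rot: [3.139, 0.004, 1.711]
wrist_force: [0.7, -0.6, -0.8]
width: 0.0376
finger_force: 0.0
```

```bash
python3 d.py b .4375 -.391 .0025 1.708
```

```text
t 15.65 pos [ 0.44   -0.3899  0.0371] F [ 0.7 -0.6 -0.8] w 0.0376 ff 0.0 deck [-283.8 -539.3   79.4]
 shift now [-0.0033 -0.0134  0.1727]  after turn [-0.004  -0.013   0.1728]  mm 34.7  turn [0.0011 0.0018 0.0014] rows>= 0.6
```

Emit:
carry_out:
  motion: "-0.004 -0.011 0.05 0.001 0.001 0.001 0.4;0 0 0.05 0 0 0 0.4;0 0 0.03 0 0 0 0.4;0 0 0 0 0 0 0.4;0 0 0 0 0 0 0.4;0 0 0 0 0 0 0.4"

```text
time: 16.4
tool_pos: [0.437, -0.3907, 0.0093]
ee_rot: [-3.14, -0.001, 1.708]
wrist_force: [-0.2, 0.4, 0.5]
width: 0.038
finger_force: 0.0
```

```bash
python3 d.py b .4375 -.391 .0025 1.708
```

```text
t 16.4 pos [ 0.437  -0.3907  0.0093] F [-0.2  0.4  0.5] w 0.038 ff 0.0 deck [-298.3 -539.    55.6]
 shift now [-0.0018  0.0021  0.0341]  after turn [-0.0018  0.0021  0.0341]  mm 6.8  turn [-0.0008 -0.0003  0.0001] rows>= 0.1
```

Emit:
carry_out:
  motion: "-0.001 0.001 0.02 0 0 0 0.4;0 0 0.0135 0 0 0 0.4;0 0 0 0 0 0 0.4;0 0 0 0 0 0 0.4;0 0 0 0 0 0 0;0 0 0 0 0 0 0;0 0 0 0 0 0 0;0 0 0 0 0 0 0;0 0 0 0 0 0 0;0 0 0 0 0 0 0"

```text
time: 17.65
tool_pos: [0.4372, -0.3907, 0.0024]
ee_rot: [-3.14, -0.001, 1.708]
wrist_force: [1.1, 0.7, 1.0]
width: 0.0121
finger_force: 30.0
```

Emit:
carry_out:
  motion: "0 0 -0.05 0 0 0 0;0 0 -0.15 0 0 0 0;0 0 -0.25 0 0 0 0;0 0 -0.25 0 0 0 0;0 0 -0.2 0 0 0 0;0 0 -0.05 0 0 0 0;0 0 0 0 0 0 0;0 0 0 0 0 0 0"

```text
time: 18.65
tool_pos: [0.4366, -0.3899, 0.1894]
ee_rot: [-3.137, -0.005, 1.708]
wrist_force: [0.4, 0.0, -1.2]
width: 0.0124
finger_force: 30.0
```

```bash
python3 d.py d -62 -35 100
```

```text
t 18.65 pos [ 0.4366 -0.3899  0.1894] F [ 0.4  0.  -1.2] w 0.0124 ff 30.0 deck [-222.3 -538.1  218.8]
 shift now [2.6744 0.3532 0.2124]  after turn [2.5154 0.8014 0.594 ]  mm 541.2  turn [-0.2093  0.0222 -0.1133] rows>= 8.7
```

Emit:
carry_out:
  motion: "0 0 0 -0.07 0.0075 -0.0378 0;0 0 0 -0.07 0.0075 -0.0378 0;0 0 0 -0.07 0.0075 -0.0378 0;0 0 0 0 0 0 0;0.21 0.067 0.0495 0 0 0 0;0.21 0.067 0.0495 0 0 0 0;0.21 0.067 0.0495 0 0 0 0;0.21 0.067 0.0495 0 0 0 0;0.21 0.067 0.0495 0 0 0 0;0.21 0.067 0.0495 0 0 0 0;0.21 0.067 0.0495 0 0 0 0;0.21 0.067 0.0495 0 0 0 0"

```text
time: 20.15
tool_pos: [0.4348, -0.0283, 0.1644]
ee_rot: [2.704, 0.004, 1.948]
wrist_force: [0.3, 0.9, -1.2]
width: 0.0127
finger_force: 30.0
```

```bash
python3 d.py d -62 -35 100
```

```text
t 20.15 pos [ 0.4348 -0.0283  0.1644] F [ 0.3  0.9 -1.2] w 0.0127 ff 30.0 deck [-113.7 -201.3  140.6]
 shift now [0.8316 0.2597 0.2006]  after turn [0.8313 0.2587 0.2031]  mm 178.8  turn [0.0008 0.0017 0.0008] rows>= 2.9
```

Emit:
carry_out:
  motion: "0.207 0.065 0.05 0 0 0 0;0.207 0.065 0.05 0 0 0 0;0.207 0.065 0.05 0 0 0 0;0.207 0.065 0.05 0 0 0 0;0 0 0 0 0 0 0;0 0 0 0 0 0 0"

```text
time: 20.9
tool_pos: [0.4334, 0.1475, 0.1497]
ee_rot: [2.703, 0.005, 1.949]
wrist_force: [0.7, -0.4, -1.0]
width: 0.0123
finger_force: 30.0
```

```bash
python3 - <<'E'
import d
from h import *
d.show(d.deck(-62,-35,20),d.RD)
for n,(x,y,w,h) in(('top',(405,275,70,35)),('scene',(415,195,40,50))):
    s=snap(n,n+'4'); a=load(n+'0')['pixels'].astype(float); b=s['pixels'].astype(float)
    df=np.abs(a-b).mean(2)[y:y+h,x:x+w]; m=(cv2.GaussianBlur(df,(0,0),.7)>7).astype(np.uint8)
    k,l,st,_=cv2.connectedComponentsWithStats(m,connectivity=8); j=1+np.argmax(st[1:,4]); print(n,'noise',np.median(df),st[j].tolist())
    ys,xs=np.nonzero(m); 
    print('\n'.join(''.join('.:*#'[min(3,int(v/9))] for v in r) for r in df))
E
```

```text
t 20.9 pos [0.4334 0.1475 0.1497] F [ 0.7 -0.4 -1. ] w 0.0123 ff 30.0 deck [-62.5 -37.3 100.5]
 shift now [0.0128 0.0015 0.4027]  after turn [0.0114 0.0023 0.4027]  mm 80.6  turn [0.0009 0.0018 0.0017] rows>= 1.3
top noise 5.333333333333333 [10, 12, 51, 15, 336]
......................................................................
......................................................................
............................:.............:...........................
.......................:..............................................
......................................................................
................:..............:......................................
......................................................................
....................:.................................................
......................................................................
..:.........................:.........................................
.................:...............:....................................
........:......:........................................
[... 3036 characters left out ...]
###
########################################
########################################
########################################
########################################
########################################
########################################
########################################
########################################
########################################
########################################
########################################
########################################
#######################################*
######################################*.
######################################*.
#####################################**.
####################################*#..
```

```bash
python3 - <<'E'
from h import *
T=load('top0'); S=load('scene0')
h=onz(T,(415.6,297.1),.0066);t=onz(T,(465.2,289.2),.0066); print(h,t,np.linalg.norm(h-t),(h+t)/2)
print('tip tri',tri([(T,(465.2,289.2)),(S,(444.8,205.3))]))
E
```

```text
[ 0.42937686 -0.32974337  0.0066    ] [ 0.44673467 -0.44952472  0.0066    ] 0.12103250165673118 [ 0.43805577 -0.38963404  0.0066    ]
tip tri (array([ 0.44780912, -0.44970777,  0.00329545]), [np.float64(0.5660120709451214), np.float64(0.5033994891843911)])
```

Emit:
carry_out:
  motion: "0.007 0.002 0.08 0 0.002 0.001 0;0 0 0.12 0 0 0 0;0 0 0.12 0 0 0 0;0 0 0.06 0 0 0 0;0 0 0.02 0 0 0 0;0 0 0 0 0 0 0;0 0 0 0 0 0 0;0 0 0 0 0 0 0"

```text
time: 22.0
tool_pos: [0.4656, 0.1611, 0.0786]
ee_rot: [2.701, -0.0, 1.948]
wrist_force: [-0.2, 0.1, -0.4]
width: 0.0122
finger_force: 30.0
```

```bash
python3 d.py d -62 -36 5
```

```text
t 22.0 pos [0.4656 0.1611 0.0786] F [-0.2  0.1 -0.4] w 0.0122 ff 30.0 deck [-60.8 -36.4  21.4]
 shift now [ 0.0021 -0.0063  0.0817]  after turn [ 0.0021 -0.0059  0.0818]  mm 16.4  turn [ 0.0022 -0.0001  0.0001] rows>= 0.3
```

```bash
python3 - <<'E'
from h import *
for n in('top','scene'):
    s=snap(n,n+'5'); o=readout.get_obs(); p=o['tool_pos'];C=Ro.from_euler('xyz',o['ee_rot']).as_matrix()
    im=s['pixels'].astype(np.float32); print(n)
    for L in(np.arange(44,72,2),np.arange(-72,-20,2)):
        print(' '.join(f'{l}:{int(a[0])}/{int(a[2])}' for l in L for a in [cv2.getRectSubPix(im,(1,1),tuple(float(v) for v in proj(s,p+C@np.array([l,0,-4.2])/1e3)))[0,0]]))
E
```

```text
top
44:214/189 46:204/180 48:149/133 50:74/70 52:52/54 54:59/63 56:63/66 58:62/63 60:46/46 62:38/36 64:32/30 66:30/30 68:30/32 70:32/31
-72:33/33 -70:32/32 -68:31/31 -66:30/31 -64:24/25 -62:29/29 -60:27/28 -58:41/39 -56:76/69 -54:127/114 -52:193/173 -50:179/160 -48:186/164 -46:204/183 -44:200/179 -42:209/187 -40:225/203 -38:218/197 -36:206/182 -34:202/180 -32:199/177 -30:194/172 -28:176/157 -26:137/122 -24:145/130 -22:159/141
scene
44:224/213 46:227/217 48:230/220 50:229/219 52:230/221 54:222/211 56:159/149 58:114/94 60:154/60 62:192/44 64:200/41 66:205/42 68:202/41 70:163/35
-72:33/40 -70:44/51 -68:45/52 -66:45/52 -64:45/52 -62:45/54 -60:45/53 -58:46/53 -56:46/53 -54:45/53 -52:45/54 -50:44/52 -48:43/51 -46:36/43 -44:23/26 -42:23/25 -40:32/27 -38:27/28 -36:27/31 -34:36/43 -32:42/50 -30:43/52 -28:44/52 -26:42/51 -24:38/46 -22:26/29
```

Head end at +58 and tip at −56 mm from the TCP, so the punch centre sits ~1 mm headward and deck y −36 is right for the TCP. Lowering.

Emit:
carry_out:
  motion: "0.001 -0.006 0.03 0.002 0 0 0;0 0 0.03 0 0 0 0;0 0 0.022 0 0 0 0;0 0 0 0 0 0 0;0 0 0 0 0 0 0;0 0 0 0 0 0 0"

```text
time: 22.85
tool_pos: [0.4707, 0.1634, 0.0627]
ee_rot: [2.706, -0.0, 1.948]
wrist_force: [-0.8, 0.3, -1.5]
width: 0.0122
finger_force: 30.0
```

```bash
python3 d.py d -62 -36 -4.6
```

```text
t 22.85 pos [0.4707 0.1634 0.0627] F [-0.8  0.3 -1.5] w 0.0122 ff 30.0 deck [-62.4 -36.2   4.5]
 shift now [0.0009 0.0022 0.0454]  after turn [0.0009 0.0022 0.0454]  mm 9.1  turn [-0.0002 -0.0002  0.0001] rows>= 0.1
```

Emit:
carry_out:
  motion: "0.001 0.002 0.01 0 0 0 0;0 0 0.01 0 0 0 0;0 0 0.01 0 0 0 0;0 0 0 0 0 0 0;0 0 0 0 0 0 0"

```text
time: 23.48
tool_pos: [0.4732, 0.1647, 0.0571]
ee_rot: [2.706, -0.0, 1.948]
wrist_force: [0.7, 0.4, -1.3]
width: 0.0127
finger_force: 30.0
```

Emit:
carry_out:
  motion: "0 0 0.006 0 0 0 0;0 0 0.005 0 0 0 0;0 0 0 0 0 0 0;0 0 0 0 0 0 0"

```text
time: 23.98
tool_pos: [0.4741, 0.165, 0.0551]
ee_rot: [2.706, -0.0, 1.948]
wrist_force: [0.1, 0.7, -0.8]
width: 0.0123
finger_force: 30.0
```

```bash
python3 d.py d -62 -36 -4.6
```

```text
t 23.98 pos [0.4741 0.165  0.0551] F [ 0.1  0.7 -0.8] w 0.0123 ff 30.0 deck [-62.3 -35.9  -3.9]
 shift now [-0.0003  0.0015  0.0035]  after turn [-0.0003  0.0015  0.0035]  mm 0.8  turn [-0.0005 -0.0003  0.0001] rows>= 0.0
```

Emit:
carry_out:
  motion: "0 0 0.004 0 0 0 0;0 0 0 0 0 0 0;0 0 0.003 0 0 0 0;0 0 0 0 0 0 0;0 0 0 0 0 0 0"

```text
time: 24.6
tool_pos: [0.4745, 0.1652, 0.0542]
ee_rot: [2.706, -0.0, 1.948]
wrist_force: [-5.0, -1.8, 5.2]
width: 0.0125
finger_force: 30.0
```

Touching the floor at the right depth (~7 N). Releasing with a 24 mm opening.

Emit:
carry_out:
  motion: "0 0 -0.002 0 0 0 0.1;0 0 0 0 0 0 0.18;0 0 0 0 0 0 0.25;0 0 0 0 0 0 0.25;0 0 -0.02 0 0 0 0.25;0 0 -0.1 0 0 0 0.25;0 0 -0.2 0 0 0 0.25;0 0 -0.25 0 0 0 0.25;0 0 -0.1 0 0 0 0.25;0 0 0 0 0 0 0.25;0 0 0 0 0 0 0.25"

```text
time: 25.98
tool_pos: [0.4215, 0.1443, 0.1745]
ee_rot: [2.708, -0.001, 1.948]
wrist_force: [-0.3, -0.4, -0.3]
width: 0.0238
finger_force: 0.0
```

```bash
python3 - <<'E'
from h import *
import d
d.show(d.deck(88,-160,80),d.RD)
T=load('top0');S=load('scene0')
def red(s,x,y,w,h):
    i=s['pixels'][y:y+h,x:x+w].astype(int); m=(i[...,0]-i[...,1]>90)&(i[...,0]-i[...,2]>70); ys,xs=np.nonzero(m); return (x+xs.mean(),y+ys.mean(),m.sum(),xs.min()+x,xs.max()+x,ys.min()+y,ys.max()+y)
a=red(T,215,195,30,25);b=red(S,232,250,30,30);print(a,b)
X,e=tri([(T,a[:2]),(S,b[:2])]); print(X,e,'deck',d.DR.T@(X-d.DP)*1e3)
for q in np.arange(-.1,.5,.1):
  pass
# punch profile after placing
T6=snap('top','top6');S6=snap('scene','scene6')
for n,s in(('top',T6),('scene',S6)):
    for yy in(-24,-80,15):
        print(n,yy,' '.join(f"{x}:{int(v[0])}/{int(v[2])}" for x in range(-76,-46,2) for v in [s['pixels'][tuple(np.round(proj(s,d.deck(x,yy,-2))).astype(int)[::-1])]]))
    print(n,'axis',' '.join(f"{y}:{int(v[0])}/{int(v[2])}" for y in list(range(-100,-76,2))+list(range(12,32,2)) for v in [s['pixels'][tuple(np.round(proj(s,d.deck(-62,y,-1))).astype(int)[::-1])]]))
E
```

```text
t 25.98 pos [0.4215 0.1443 0.1745] F [-0.3 -0.4 -0.3] w 0.0238 ff 0.0 deck [-63.1 -35.9 128.1]
 shift now [-0.6207  0.756   0.238 ]  after turn [-0.6205  0.7553  0.2406]  mm 201.3  turn [-0.0013 -0.0005 -0.    ] rows>= 3.2
(np.float64(228.12727272727273), np.float64(209.05454545454546), np.int64(55), np.int64(225), np.int64(232), np.int64(205), np.int64(213)) (np.float64(246.79710144927537), np.float64(262.2173913043478), np.int64(69), np.int64(242), np.int64(251), np.int64(258), np.int64(267))
[0.618873   0.09050484 0.14186599] [np.float64(0.30958685777641665), np.float64(0.30911592350317313)] deck [  71.52093505 -158.51652967   29.39391849]
top -24 -76:204/62 -74:158/48 -72:133/57 -70:161/144 -68:161/144 -66:207/185 -64:208/184 -62:196/175 -60:190/170 -58:197/152 -56:205/80 -54:205/59 -52:205/59 -50:205/61 -48:207/64
top -80 -76:40/39 -74:32/33 -72:37/36 -70:41/38 -68:41/38 -66:149/132 -64:217/192 -62:200/171 -60:121/53 -58:121/53 -56:56/29 -54:32/34 -52:36/37 -50:36/37 -48:33/36
top 15 -76:67/70 -74:72/74 -72:56/58 -70:56/58 -68:132/125 -66:187/176 -64:193/174 -62:193/174 -60:191/
[... 395 characters left out ...]
0 -64:210/199 -62:206/193 -60:191/177 -58:203/100 -56:203/100 -54:210/44 -52:211/44 -50:209/43 -48:210/44
scene -80 -76:15/18 -74:15/18 -72:19/22 -70:16/18 -68:8/10 -66:183/169 -64:187/175 -62:224/211 -60:137/67 -58:58/17 -56:19/20 -54:15/17 -52:15/17 -50:16/18 -48:17/19
scene 15 -76:15/16 -74:14/18 -72:23/24 -70:65/62 -68:166/156 -66:216/206 -64:216/203 -62:210/197 -60:206/192 -58:189/167 -56:142/28 -54:111/23 -52:29/15 -50:19/19 -48:14/17
scene axis -100:129/130 -98:129/129 -96:129/129 -94:41/36 -92:128/105 -90:231/228 -88:187/153 -86:187/153 -84:214/202 -82:217/205 -80:224/211 -78:224/211 12:211/199 14:216/204 16:210/197 18:206/196 20:143/135 22:106/71 24:106/71 26:51/23 28:18/18 30:15/17
```

The punch is in its pocket, resting against the lower wall (deck x −70…−57, y −92…+22). The knob is at deck (71.5,−158.5), 159 mm from the pivot, so the bar angle is ≈ 0.104 rad, consistent with the text. Going to hover over it.

Emit:
carry_out:
  motion: "-0.155 0.185 0.01 0 0 0 0.6;-0.155 0.17 0.06 0 0 0 0.6;-0.155 0.16 0.08 0 0 0 0.6;-0.148 0.158 0.09 0 0 0 0.6;0 0 0 0 0 0 0.6;0 0 0 0 0 0 0.6;0 0 0 0 0 0 0.6"

```text
time: 26.95
tool_pos: [0.5984, 0.0834, 0.1889]
ee_rot: [2.706, -0.001, 1.949]
wrist_force: [-0.1, 0.3, -0.4]
width: 0.0563
finger_force: 0.0
```

```bash
python3 d.py d 71.5 -158.7 45
```

```text
t 26.95 pos [0.5984 0.0834 0.1889] F [-0.1  0.3 -0.4] w 0.0563 ff 0.0 deck [  71.8 -157.6   81.2]
 shift now [-0.0055 -0.0013  0.1808]  after turn [-0.0053 -0.0015  0.1808]  mm 36.2  turn [-0.0005 -0.0005  0.0004] rows>= 0.6
```

Emit:
carry_out:
  motion: "-0.004 -0.001 0.08 0 0 0 0.6;0 0 0.1 0 0 0 0.6;0 0 0.08 0 0 0 0.6;0 0 0.03 0 0 0 0.6;0 0 0.015 0 0 0 0.6;0 0 0 0 0 0 0.6;0 0 0 0 0 0 0.6"

```text
time: 27.82
tool_pos: [0.6238, 0.0913, 0.1344]
ee_rot: [2.705, 0.0, 1.948]
wrist_force: [0.3, 0.5, 0.0]
width: 0.0566
finger_force: 0.0
```

```bash
python3 d.py d 71.5 -158.7 15.5
```

```text
t 27.82 pos [0.6238 0.0913 0.1344] F [0.3 0.5 0. ] w 0.0566 ff 0.0 deck [  72.8 -159.6   20.6]
 shift now [ 0.0043 -0.0064  0.0253]  after turn [ 0.0043 -0.0064  0.0253]  mm 5.3  turn [ 0.0001 -0.      0.0001] rows>= 0.1
```

Emit:
carry_out:
  motion: "0.003 -0.004 0.023 0 0 0 0.6;0 0 0 0 0 0 0.6;0 0 0 0 0 0 0.4;0 0 0 0 0 0 0.2;0 0 0 0 0 0 0;0 0 0 0 0 0 0;0 0 0 0 0 0 0;0 0 0 0 0 0 0"

```text
time: 28.82
tool_pos: [0.6243, 0.0924, 0.129]
ee_rot: [2.706, -0.0, 1.948]
wrist_force: [-1.0, 0.0, -0.2]
width: 0.0171
finger_force: 30.0
```

```bash
python3 - <<'E'
from h import *
import d
d.show(d.deck(88-160*np.sin(.104),-160*np.cos(.104),15.5),d.RD)
o=readout.get_obs(); q=d.DR.T@(o['tool_pos']-d.DP)*1e3; a=np.arctan2(88-q[0],-q[1]); print('phi',a)
A=np.linspace(a,1.571,19); P=np.c_[-160*np.cos(A),88-160*np.sin(A)]/200
print(np.diff(P,axis=0).round(3).tolist())
E
```

```text
t 28.82 pos [0.6243 0.0924 0.129 ] F [-1.   0.  -0.2] w 0.0171 ff 30.0 deck [  71.3 -158.8   15.3]
 shift now [-0.0018  0.0005 -0.0008]  after turn [-0.0018  0.0005 -0.0008]  mm 0.4  turn [-0.0005 -0.0002  0.0001] rows>= 0.0
phi 0.10486522074713142
[[0.009, -0.064], [0.015, -0.063], [0.02, -0.062], [0.025, -0.06], [0.03, -0.058], [0.034, -0.055], [0.039, -0.052], [0.043, -0.049], [0.047, -0.046], [0.05, -0.042], [0.053, -0.037], [0.056, -0.033], [0.059, -0.028], [0.061, -0.023], [0.063, -0.018], [0.064, -0.013], [0.065, -0.008], [0.065, -0.003]]
```

Knob gripped (17.1 mm). Swinging the first part of the arc.

Emit:
carry_out:
  motion: "0.009 -0.064 0 0 0 0 0;0.015 -0.063 0 0 0 0 0;0.020 -0.062 0 0 0 0 0;0.025 -0.060 0 0 0 0 0;0.030 -0.058 0 0 0 0 0;0.034 -0.055 0 0 0 0 0;0.039 -0.052 0 0 0 0 0;0.043 -0.049 0 0 0 0 0;0.047 -0.046 0 0 0 0 0;0 0 0 0 0 0 0;0 0 0 0 0 0 0"

```text
time: 30.2
tool_pos: [0.5185, 0.1075, 0.0858]
ee_rot: [2.708, -0.001, 1.949]
wrist_force: [1.1, 1.1, -1.8]
width: 0.0172
finger_force: 30.0
```

```bash
cat > arc.py <<'E'
from h import *
import d,sys
o=readout.get_obs(); q=d.DR.T@(o['tool_pos']-d.DP)*1e3; a=np.arctan2(88-q[0],-q[1]); print('t',o['time'],'deck',q.round(1),'phi',a,'r',np.hypot(88-q[0],q[1]),'F deck',(d.DR.T@o['wrist_force']).round(1),'w',o['width'])
A=np.linspace(a,float(sys.argv[1]),int(sys.argv[2])+1); P=np.c_[-160*np.cos(A),88-160*np.sin(A)]/200; P[0]=[q[1]/200,q[0]/200]
print(np.diff(P,axis=0).round(3).tolist())
d.show(o['tool_pos'],d.RD)
E
python3 arc.py 1.571 9
```

```text
t 30.2 deck [ -31.1 -105.8   15.3] phi 0.8445751685142867 r 159.2744512668389 F deck [ 0.5  0.6 -2.2] w 0.017216131808457786
[[0.048, -0.044], [0.053, -0.037], [0.056, -0.032], [0.058, -0.028], [0.06, -0.023], [0.062, -0.018], [0.063, -0.013], [0.064, -0.008], [0.065, -0.003]]
t 30.2 pos [0.5185 0.1075 0.0858] F [ 1.1  1.1 -1.8] w 0.0172 ff 30.0 deck [ -31.1 -105.8   15.3]
 shift now [0. 0. 0.]  after turn [0. 0. 0.]  mm 0.0  turn [-0.0011 -0.0007  0.0004] rows>= 0.0
```

Emit:
carry_out:
  motion: "0.048 -0.044 0 0 0 0 0;0.053 -0.037 0 0 0 0 0;0.056 -0.032 0 0 0 0 0;0.058 -0.028 0 0 0 0 0;0.06 -0.023 0 0 0 0 0;0.062 -0.018 0 0 0 0 0;0.063 -0.013 0 0 0 0 0;0.062 -0.008 0 0 0 0 0;0.03 -0.001 0 0 0 0 0;0.015 -0.001 0 0 0 0 0;0 0 0 0 0 0 0;0 0 0 0 0 0 0"

```text
time: 31.7
tool_pos: [0.447, 0.1882, 0.0686]
ee_rot: [2.706, -0.001, 1.948]
wrist_force: [5.5, 0.5, -5.7]
width: 0.017
finger_force: 30.0
```

```bash
python3 arc.py 1.571 1
```

```text
t 31.7 deck [-71.6  -4.4  15.4] phi 1.5433036338907924 r 159.70383088058023 F deck [ 2.4 -1.5 -7.4] w 0.01702679756139125
[[0.022, -0.002]]
t 31.7 pos [0.447  0.1882 0.0686] F [ 5.5  0.5 -5.7] w 0.017 ff 30.0 deck [-71.6  -4.4  15.4]
 shift now [0. 0. 0.]  after turn [0. 0. 0.]  mm 0.0  turn [-0.0005 -0.0005  0.0001] rows>= 0.0
```

Emit:
carry_out:
  motion: "0.012 0 0.002 0 0 0 0;0.01 0 0 0 0 0 0;0 0 0 0 0 0 0;0.006 0 0 0 0 0 0;0 0 0 0 0 0 0;0 0 0 0 0 0 0"

```text
time: 32.45
tool_pos: [0.4451, 0.193, 0.0685]
ee_rot: [2.707, -0.001, 1.948]
wrist_force: [0.1, -3.2, -0.2]
width: 0.0172
finger_force: 30.0
```

```bash
python3 arc.py 1.571 1
```

```text
t 32.45 deck [-71.7   0.7  15.2] phi 1.5752211698078946 r 159.70407936427657 F deck [-1.1 -3.   0.3] w 0.017236098323591666
[[-0.003, -0.001]]
t 32.45 pos [0.4451 0.193  0.0685] F [ 0.1 -3.2 -0.2] w 0.0172 ff 30.0 deck [-71.7   0.7  15.2]
 shift now [0. 0. 0.]  after turn [0. 0. 0.]  mm 0.0  turn [-0.0007 -0.0003  0.    ] rows>= 0.0
```

Emit:
carry_out:
  motion: "0.008 0 0 0 0 0 0;0 0 0 0 0 0 0;0.006 0 0 0 0 0 0;0 0 0 0 0 0 0;0 0 0 0 0 0 0"

```text
time: 33.08
tool_pos: [0.4445, 0.1946, 0.0684]
ee_rot: [2.707, 0.002, 1.948]
wrist_force: [-0.6, -6.1, 1.4]
width: 0.017
finger_force: 30.0
```

```bash
python3 arc.py 1.571 1
```

```text
t 33.075 deck [-71.7   2.5  15.2] phi 1.5861460693148448 r 159.72656840415698 F deck [-1.9 -5.5  2.5] w 0.016961773728583974
[[-0.012, -0.001]]
t 33.08 pos [0.4445 0.1946 0.0684] F [-0.6 -6.1  1.4] w 0.017 ff 30.0 deck [-71.7   2.5  15.2]
 shift now [0. 0. 0.]  after turn [0. 0. 0.]  mm 0.0  turn [-0.0007  0.0008  0.0006] rows>= 0.0
```

Emit:
carry_out:
  motion: "0.012 0 0 0 0 0 0;0 0 0 0 0 0 0;0 0 0 0 0 0 0;0 0 0 0 0 0 0"

```text
time: 33.58
tool_pos: [0.4445, 0.1947, 0.0684]
ee_rot: [2.707, 0.007, 1.947]
wrist_force: [1.9, -12.6, 0.8]
width: 0.0168
finger_force: 30.0
```

```bash
python3 arc.py 1.571 1
```

```text
t 33.575 deck [-71.7   2.6  15.2] phi 1.5870811868760453 r 159.72912696669715 F deck [ -2.3 -12.4   1.9] w 0.016782782302121473
[[-0.013, -0.001]]
t 33.58 pos [0.4445 0.1947 0.0684] F [  1.9 -12.6   0.8] w 0.0168 ff 30.0 deck [-71.7   2.6  15.2]
 shift now [0. 0. 0.]  after turn [0. 0. 0.]  mm 0.0  turn [-0.0008  0.0031  0.0012] rows>= 0.0
```

Solid stop: force rises to 12 N with no further motion. Easing off, releasing and withdrawing.

Emit:
carry_out:
  motion: "-0.018 0 0 0 0 0 0;0 0 0 0 0 0 0;0 0 0 0 0 0 0.3;0 0 0 0 0 0 0.4;0 0 0 0 0 0 0.4;0 0 -0.05 0 0 0 0.4;0 0 -0.15 0 0 0 0.4;0 0 -0.25 0 0 0 0.4;0 0 -0.25 0 0 0 0.4;-0.2 0 -0.2 0 0 0 0.4;-0.25 0 0 0 0 0 0.4;-0.25 0 0 0 0 0 0.4"

```text
time: 35.08
tool_pos: [0.4262, 0.0351, 0.2341]
ee_rot: [2.702, 0.002, 1.949]
wrist_force: [1.0, -0.4, -0.8]
width: 0.0377
finger_force: 0.0
```

Emit:
carry_out:
  motion: "-0.25 0 0 0 0 0 0.4;-0.25 0 0 0 0 0 0.4;-0.25 0 0 0 0 0 0.4;-0.25 0 0 0 0 0 0.4;0 0 0 0 0 0 0.4;0 0 0 0 0 0 0.4"

```text
time: 35.83
tool_pos: [0.4993, -0.1492, 0.2318]
ee_rot: [2.706, -0.001, 1.948]
wrist_force: [0.4, 0.2, -0.2]
width: 0.0374
finger_force: 0.0
```

```bash
python3 - <<'E'
from h import *
import d
T=snap('top','top7');S=snap('scene','scene7')
c=[]
for s in(T,S):
    u=np.round(proj(s,d.deck(-72,0,30))).astype(int); x,y=u-18; i=s['pixels'][y:y+36,x:x+36].astype(int); m=(i[...,0]-i[...,1]>90)&(i[...,0]-i[...,2]>70)&(i[...,2]<90)&(i[...,1]<70); ys,xs=np.nonzero(m); c.append((s,(x+xs.mean(),y+ys.mean()))); print(u,c[-1][1],m.sum())
X,e=tri(c); q=d.DR.T@(X-d.DP)*1e3; print('knob',q,e,'phi',np.arctan2(88-q[0],-q[1]))
for n,s in(('top',T),('scene',S)):
    for yy in(-24,-80,18): print(n,yy,' '.join(f"{x}:{int(v[0])}/{int(v[2])}" for x in range(-74,-50,2) for v in [s['pixels'][tuple(np.round(proj(s,d.deck(x,yy,-2))).astype(int)[::-1])]]))
# spanner before/after keeper
a=load('top3')['pixels'].astype(int);b=T['pixels'].astype(int)
for nm,(px,py) in(('ring',(5,102)),('jaw',(5,-108)),('shank',(5,50))):
    u,v=np.round(proj(T,d.deck(px,py,0))).astype(int); print(nm,np.abs(a-b)[v-9:v+10,u-9:u+10].mean())
E
```

```text
[187 294] (np.float64(186.6530612244898), np.float64(293.2857142857143)) 49
[277 358] (np.float64(276.14814814814815), np.float64(358.320987654321)) 81
knob [-71.46114484   0.35613141  29.05938305] [np.float64(0.07647904480119491), np.float64(0.0854810536640644)] phi 1.5730296659386576
top -24 -74:162/49 -72:140/61 -70:162/145 -68:162/145 -66:215/191 -64:215/191 -62:203/181 -60:198/177 -58:205/158 -56:212/84 -54:212/63 -52:212/63
top -80 -74:32/33 -72:33/32 -70:45/41 -68:45/41 -66:156/139 -64:224/198 -62:209/177 -60:124/53 -58:124/53 -56:59/30 -54:26/27 -52:32/34
top 18 -74:24/30 -72:56/54 -70:166/147 -68:205/181 -66:205/181 -64:212/187 -62:202/179 -60:200/164 -58:200/164 -56:169/94 -54:103/35 -52:47/29
scene -24 -74:186/35 -72:152/38 -70:107/59 -68:104/96 -66:202/188 -64:208/195 -62:203/191 -60:190/176 -58:199/96 -56:199/96 -54:207/43 -52:210/45
scene -80 -74:15/18 -72:14/16 -70:18/19 -68:11/13 -66:182/167 -64:185/172 -62:222/211 -60:136/68 -58:57/17 -56:16/17 -54:17/19 -52:17/19
scene 18 -74:18/19 -72:45/44 -70:104/98 -68:182/172 -66:182/172 -64:213/202 -62:205/194 -60:174/161 -58:176/138 -56:143/26 -54:94/22 -52:18/19
ring 1.8707294552169897
jaw 1.9898430286241922
shank 2.299168975069252
```

The bar is at its stop (1.573 rad) and both tools are undisturbed in their cut-outs. Handing in.

```bash
python3 -c "
from bench import robot
print(robot.close_job())"
```

```text
the job is handed in; nothing more can be done
None
```

The spanner and the centre punch lie home in their cut-outs, the keeper bar is swung down against its stop, and the job was handed in after about 36 s of the 72 s; no verdict came back.

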